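# Find the rocking corner of the printer plate and press its shim flat

## Robot

A 6-joint arm with a two-finger parallel gripper is mounted at the origin on the work surface. World frame = base frame: x ahead of the robot, y to its left, z up, the work surface at z = 0. Lengths are in m, angles in rad, forces in N, time in s.
With the tool pointing down it reaches from about 0.275 to 0.725 m from the base axis. Payload 15.9 kg.
Tool frame: the origin (TCP) lies on the centre line of the jaws, within the pads' length; the fingertips stand 14 mm ahead of it and the grasp point (between the pads) lies 5 mm behind it; z points along the fingers, y is the line along which they close (so a half turn about z gives the same grasp; the last joint's range is limited). The gripper opens to 85 mm and grips with 20 to 120 N. Pads are 22 mm wide; open, the fingers measure 114 mm over their backs; the gripper's body (76 mm by 85 mm) begins 54 mm behind the grasp point. The pads swing forward as they close: fully open they stand 13 mm farther back than shut.
Start: joints at [1.25, 0.213, -0.034, 1.323, 0, 1.571], TCP at [0.158, 0.474, 0.245] pointing down, gripper open.
Joint ranges: [-2.98, 2.98], [-0.74, 1.72], [-1.14, 1.35], [-2.1, 2.04], [-1.57, 1.44], [-3.14, 3.14]. Speed limits (rad/s): [1.89, 1.89, 2.39, 2.57, 3.14, 3.14].

## Interface

Orientations are given as a rotation vector (axis times angle).
In Python, from rig import env gives the robot as it stands.
- The arm moves only by the tool move_arm, never from a script. Its argument "motion" is a list that holds one entry, the list of rows, each a list of 5 numbers: the shift along the world's x, y, z in m, then the turn about the world's z in rad, then the opening, from -1 (shut) to 1 (fully open), so that 0 is half open. In form: [[[tx, ty, tz, roll, gripper], ...]]. A call has 1 to 12 rows; each row shifts and turns the commanded pose from where the row before left it; what a row does not reach is not made up. A row lasts 1/12 s, in which the tool goes at most 41.7 mm and 7.16 degrees, less where a joint would pass 70% of its speed; a pose out of reach is approached as far as the arm can. A call with a gripper value outside its range is refused whole. The fingers move at their own pace and stop on an object; the grip force is fixed at half the most. Time passes only in rows, so rows that do not move let the fingers close. It gives the time, the measured TCP pose, the force, the opening and the grip force at its end, in the units of the state.
- env.sense(): the state, without advancing time (a new reading comes with each control period).
- env.read_camera(name): name is "scene" or "top" or "wrist"; returns a dict with "image" (420x560x3 uint8, red, green, blue), "z_map" (420x560 float32, m along the optical axis (not along the pixel's ray), 0 where there is no reading), "fov_y" (degrees; the focal length in pixels is half the picture's height over the tangent of half this angle, whatever the lens; pixels are square), "cx", "cy" (the principal point, pixels), "camera_from_world" (4x4, takes a point from world to camera coordinates). Camera axes: x right, y down, z forward; pixel columns grow to the right and rows downward; lengths in m; the calibration is good to about 2 mm. A picture is of the moment at which its call begins.
- env.job_done(): hands the job in; it is judged then, once.
The state is a dict: "t": time; "qpos": joint angles; "qvel": joint speeds; "joint_efforts": joint torques, N m; "position": TCP position; "ee_rot": TCP orientation; "wrist_force": force on the tool from outside, world axes, zero at the start; "wrist_torque": the same for the moment, N m; "opening": opening from 0.0 (shut) to 1.0 (fully open); "grasp_force": force on a finger pad.
Only numpy, scipy, OpenCV 4.12 (cv2) and the standard library are available. Lean on these libraries where they do the work, as an engineer would, in place of code of your own. Each camera call takes 0.05 s, during which the arm holds its last target. There are 200 camera calls.

## Task

The plate that carries the small label printer rocks on its stand. Press down on its corners to find the one corner that sinks and springs back, then press the yellow shim tab beside that corner down flat. Only touch and press: leave the other three shim tabs standing, and move or pick up nothing else on the table.

Things in the scene. Friction and masses are not known exactly. Their poses are not given: they have to be found in the camera images.
- stand: Fixed grey levelling stand, 210 x 170 mm footprint plus four small ledges on its +y and -y sides, 22 mm high. Origin: centre of its underside, on the table; z up. It is placed and turned (yaw within 0.35 rad) differently each time; near, far, left and right below are meant in the stand's own axes.
- plate: Aluminium plate 190 x 160 mm (stand's x, y), 6 mm thick, level, top 33.5 mm above the table; origin: centre of its underside. A white label printer 96 x 80 mm, top 59 mm above the origin, is fixed to its middle. It sits on a sprung central pivot over four hidden feet: three corners give under 1.5 mm when pressed, the fourth, another each time, sinks about 5 mm under about 6 N, and springs back
- corner_a (a point): Blue press mark, 18 mm across, on top of the plate at its far left (+x, +y of the stand) corner: 82 mm in x and 67 mm in y from the plate's centre, 33.5 mm above the table; clear of the printer by 27 mm or more.
- corner_b (a point): Blue press mark, 18 mm across, on top of the plate at its far right (+x, -y) corner: 82 mm in x and 67 mm in y from the plate's centre, 33.5 mm above the table; clear of the printer by 27 mm or more.
- corner_c (a point): Blue press mark, 18 mm across, on top of the plate at its near left (-x, +y) corner: 82 mm in x and 67 mm in y from the plate's centre, 33.5 mm above the table; clear of the printer by 27 mm or more.
- corner_d (a point): Blue press mark, 18 mm across, on top of the plate at its near right (-x, -y) corner: 82 mm in x and 67 mm in y from the plate's centre, 33.5 mm above the table; clear of the printer by 27 mm or more.
- shim_a (a joint): Shim leaf of the far left (+x, +y of the stand) corner: 0 = standing up as at the start (0.50 rad, 29 degrees, above level), 0.50 = pressed flat. Stiff hinge along the stand's x: pressing its tab straight down takes about 4 to 12 N, it stays where left. Under a tight corner there is no room for it and it binds at about 0.08 rad.
- shim_b (a joint): Shim leaf of the far right (+x, -y) corner: 0 = standing up as at the start (0.50 rad, 29 degrees, above level), 0.50 = pressed flat. Stiff hinge along the stand's x: pressing its tab straight down takes about 4 to 12 N, it stays where left. Under a tight corner there is no room for it and it binds at about 0.08 rad.
- shim_c (a joint): Shim leaf of the near left (-x, +y) corner: 0 = standing up as at the start (0.50 rad, 29 degrees, above level), 0.50 = pressed flat. Stiff hinge along the stand's x: pressing its tab straight down takes about 4 to 12 N, it stays where left. Under a tight corner there is no room for it and it binds at about 0.08 rad.
- shim_d (a joint): Shim leaf of the near right (-x, -y) corner: 0 = standing up as at the start (0.50 rad, 29 degrees, above level), 0.50 = pressed flat. Stiff hinge along the stand's x: pressing its tab straight down takes about 4 to 12 N, it stays where left. Under a tight corner there is no room for it and it binds at about 0.08 rad.
- shim_a_tab (a point): Point on top of the yellow shim tab at the far left (+x, +y of the stand) corner. Tab 22 mm wide (stand's x), 40 mm long, 4 mm thick, leaning up and outward in y from its hinge, which is 72 mm in x, 90 mm in y from the stand's centre and 24 mm up. The point starts 22 mm outward of the hinge, 38 mm up; flat: 26 mm outward, 26 mm up, the tab on a 21.5 mm high ledge.
- shim_b_tab (a point): Point on top of the yellow shim tab at the far right (+x, -y) corner. Tab 22 mm wide (stand's x), 40 mm long, 4 mm thick, leaning up and outward in y from its hinge, which is 72 mm in x, 90 mm in y from the stand's centre and 24 mm up. The point starts 22 mm outward of the hinge, 38 mm up; flat: 26 mm outward, 26 mm up, the tab on a 21.5 mm high ledge.
- shim_c_tab (a point): Point on top of the yellow shim tab at the near left (-x, +y) corner. Tab 22 mm wide (stand's x), 40 mm long, 4 mm thick, leaning up and outward in y from its hinge, which is 72 mm in x, 90 mm in y from the stand's centre and 24 mm up. The point starts 22 mm outward of the hinge, 38 mm up; flat: 26 mm outward, 26 mm up, the tab on a 21.5 mm high ledge.
- shim_d_tab (a point): Point on top of the yellow shim tab at the near right (-x, -y) corner. Tab 22 mm wide (stand's x), 40 mm long, 4 mm thick, leaning up and outward in y from its hinge, which is 72 mm in x, 90 mm in y from the stand's centre and 24 mm up. The point starts 22 mm outward of the hinge, 38 mm up; flat: 26 mm outward, 26 mm up, the tab on a 21.5 mm high ledge.
- label_roll: Roll of paper labels standing on end, 56 mm across, 45 mm high, beside the stand. Loose bystander; origin at the centre of its underside.
- marker: Blue and white flat-sided marker, 130 mm long, 18 mm high, lying on the near side of the stand. Loose bystander; origin at the centre of its underside.
- stamp: Red hand stamp, 34 mm across, 66 mm high, beyond the stand. Loose bystander; origin at the centre of its underside.
- sanitiser: Clear bottle with a blue cap, 60 mm across, 160 mm high, to the left. Loose bystander; origin at the centre of its underside.
- scanner: Black and grey handheld code scanner lying on its side, 130 mm body, 35 mm high, to the right. Loose bystander; origin at the centre of its underside.
- tube_rack: Blue rack of capped sample tubes, 70 x 170 mm, 72 mm high, far right. Loose bystander; origin at the centre of its underside.
- glove_box: White and blue glove box, 120 x 220 mm, 75 mm high, far left. Loose bystander; origin at the centre of its underside.

How it is judged:
On the way, in this order (a step that is already met when the one before it is completed fails the run):
1. a finger presses the plate so that its loose corner sinks (more than 2.5 mm), before any shim is pressed (contact force between the fingers and plate above 0.5 N and z of any of corner_a, corner_b, corner_c, corner_d in the frame of stand below 0.031 m and value of joint each of shim_a, shim_b, shim_c, shim_d below 0.06 rad), for 0.1 s.
2. the shim beside the loose corner is flat and the other three still stand (((value of joint shim_a above 0.38 rad and value of joint each of shim_b, shim_c, shim_d below 0.06 rad) or (value of joint shim_b above 0.38 rad and value of joint each of shim_a, shim_c, shim_d below 0.06 rad) or (value of joint shim_c above 0.38 rad and value of joint each of shim_a, shim_b, shim_d below 0.06 rad) or (value of joint shim_d above 0.38 rad and value of joint each of shim_a, shim_b, shim_c below 0.06 rad))), for 0.2 s.
At the end, for the whole second after the job is handed in: Exactly one shim, the loose corner's (no other can be pressed flat), is within 0.12 rad of flat; the other three have been turned by less than 0.06 rad; the plate is level again, every corner within 1.5 mm of its rest height (((value of joint shim_a above 0.38 rad and value of joint each of shim_b, shim_c, shim_d below 0.06 rad) or (value of joint shim_b above 0.38 rad and value of joint each of shim_a, shim_c, shim_d below 0.06 rad) or (value of joint shim_c above 0.38 rad and value of joint each of shim_a, shim_b, shim_d below 0.06 rad) or (value of joint shim_d above 0.38 rad and value of joint each of shim_a, shim_b, shim_c below 0.06 rad)) and z of corner_a in the frame of stand between 0.032 and 0.035 m and z of corner_b in the frame of stand between 0.032 and 0.035 m and z of corner_c in the frame of stand between 0.032 and 0.035 m and z of corner_d in the frame of stand between 0.032 and 0.035 m); the robot touches nothing.
It fails at once if a bystander was lifted, carried or shoved (more than 30 mm) (distance of any of label_roll, marker, stamp, sanitiser, scanner, tube_rack, glove_box from where it was at the start of the episode above 0.03 m).
It fails at once if a bystander was tipped over (angle between any of label_roll, marker, stamp, sanitiser, scanner, tube_rack, glove_box's own z axis and vertical above 0.5 rad).
It also fails if it takes over 51 s, if anything falls off the work surface, if the arm or the gripper's body presses on something with over 40 N, if the wrist force passes 120 N, or if a joint passes its speed limit or range.

## Working session

There is one attempt and no reset: what is moved stays moved. The work goes in short steps, Python scripts to look and compute and a tool call to move; the robot and the scene stay as the last step left them, time stands still between calls to the robot, and variables do not carry over. Pictures are saved under pics/ and viewed, at most 10 in all, crops included, and the job is handed in when it is done.

Besides the shell and the picture viewer there is one more tool, called after "Emit:" as name([rows], argument=value, ...), one row to a line, values as JSON. move_arm: Moves the arm, as the interface text tells. Its arguments: {"type":"object","properties":{"motion":{"type":"array","items":{"type":"array","items":{"type":"array","items":{"type":"number"}}}}},"required":["motion"]}

```bash
mkdir -p pics; cat > h.py <<'E'
import numpy as np, cv2
from rig import env
def cam(n):
    c=env.read_camera(n); c['f']=210/np.tan(np.radians(c['fov_y'])/2); c['T']=np.linalg.inv(c['camera_from_world']); return c
def plane(c,u,v,z):
    d=c['T'][:3,:3]@np.array([(u-c['cx'])/c['f'],(v-c['cy'])/c['f'],1]); o=c['T'][:3,3]
    return o+d*(z-o[2])/d[2]
def save(c,n): cv2.imwrite('pics/'+n,c['image'][:,:,::-1])
E
python3 - <<'E'
from h import *
for n in('top','scene'):
    c=cam(n); save(c,n+'1.png'); print(n,c['fov_y'],c['T'][:3,3])
    hsv=cv2.cvtColor(c['image'],cv2.COLOR_RGB2HSV)
    for k,lo,hi,z in(('blue',(95,90,50),(130,255,255),.0335),('yel',(20,110,90),(35,255,255),.035)):
        m=cv2.inRange(hsv,lo,hi); N,_,st,ce=cv2.connectedComponentsWithStats(m)
        for i in range(1,N):
            if st[i,4]>25: print(k,st[i],ce[i].round(1),plane(c,*ce[i],z).round(4))
s=env.sense(); print(s)
E
```

```text
top 51.9823479366485 [0.50004639 0.01322523 1.15300026]
blue [102 145  57  48 143] [146.1 177.9] [0.6477 0.3549 0.0335]
blue [ 86 158  44  17 706] [108.1 166.4] [0.677  0.4545 0.0335]
blue [ 412  178   68   32 1306] [443.8 194. ] [ 0.6121 -0.4243  0.0335]
blue [291 181   7   6  33] [294.4 183.5] [ 0.6364 -0.0321  0.0335]
blue [240 183   7   6  32] [243.  185.7] [0.6296 0.1021 0.0335]
blue [294 244   7   6  33] [297.1 246.4] [ 0.4726 -0.0399  0.0335]
blue [242 246   7   6  34] [245.3 248.6] [0.4661 0.0939 0.0335]
blue [100 269  15  13 147] [106.9 274.8] [0.3969 0.4472 0.0335]
blue [265 268  36  13 222] [282.5 274. ] [ 0.4016 -0.0027  0.0335]
yel [304 182  14  10 121] [310.4 186.8] [ 0.6281 -0.0739  0.035 ]
yel [220 186  14   9 125] [226.6 190. ] [0.6176 0.1447 0.035 ]
yel [307 238  14   9 125] [313.4 242. ] [ 0.4844 -0.0822  0.035 ]
yel [222 241  14  10 120] [228.5 245.8] [0.473  0.1373 0.035 ]
yel [  4 334  22   8  60] [ 14.1 338.3] [0.2367 0.6738 0.035 ]
scene 48.59503306343731 [ 1.04876645 -0.8533159   0.85214861]
blue [300  98   9   7  53] [304.  100.9] [0.2995 0.6171 0.0335]
blue
[... 499 characters left out ...]
629  -0.0743  0.035 ]
{'t': 0.1, 'qpos': array([ 1.24998986e+00,  2.13302459e-01, -3.49626819e-02,  1.32347651e+00,
       -1.12392835e-05,  1.57081939e+00]), 'qvel': array([ 0.00230914, -0.00097964,  0.00071382,  0.00126148,  0.001013  ,
       -0.00030076]), 'joint_efforts': array([-7.02614398e-04, -6.87240458e+01,  4.87810349e+01,  1.20198002e-02,
       -1.01778330e-04,  1.86080433e-05]), 'position': array([0.1575841 , 0.47423351, 0.24488123]), 'ee_rot': array([-5.01776833e-01, -3.10111970e+00,  1.46860338e-03]), 'wrist_force': array([-0.60438996, -0.01957986, -0.12913503]), 'wrist_torque': array([-0.01910196, -0.00208198, -0.00088419]), 'grasp_force': 0.0, 'opening': 0.9972759605542941}
```

View pics/top1.png

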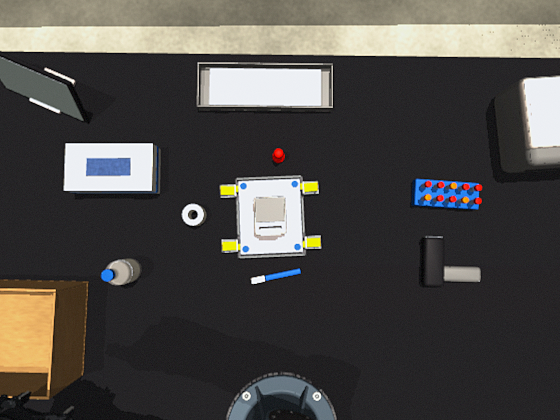

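View pics/scene1.png

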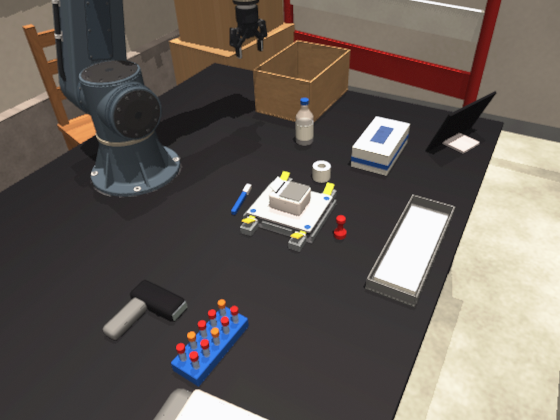

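Emit:
move_arm([
  [[0.0257, -0.0317, 0, -0.1, -1], [0.0257, -0.0317, 0, -0.1, -1], [0.0257, -0.0317, 0, -0.1, -1], [0.0257, -0.0317, 0, -0.1, -1], [0.0257, -0.0317, 0, -0.1, -1], [0.0257, -0.0317, 0, -0.1, -1], [0.0257, -0.0317, 0, -0.1, -1], [0.0257, -0.0317, 0, -0.1, -1], [0.0257, -0.0317, 0, -0.1, -1], [0.0257, -0.0317, 0, -0.1, -1], [0.0257, -0.0317, 0, -0.1, -1], [0.0257, -0.0317, 0, -0.1, -1]],
])

```text
t: 1.1
position: [0.4668, 0.092, 0.2452]
ee_rot: [-2.171, -2.271, 0.0]
wrist_force: [0.7, 1.0, 0.5]
opening: -0.004
grasp_force: 0.0
```

Emit:
move_arm([
  [[0, 0.002, -0.037, 0, -1], [0, 0, -0.037, 0, -1], [0, 0, -0.037, 0, -1], [0, 0, -0.037, 0, -1], [0, 0, -0.037, 0, -1], [0, 0, -0.002, 0, -1], [0, 0, 0, 0, -1], [0, 0, 0, 0, -1]],
])

```text
t: 1.77
position: [0.4669, 0.0963, 0.06]
ee_rot: [2.165, 2.276, 0.001]
wrist_force: [0.4, -0.1, 1.1]
opening: 0.001
grasp_force: 0.0
```

Emit:
move_arm([
  [[0, -0.002, -0.004, 0, -1], [0, 0, -0.004, 0, -1], [0, 0, -0.002, 0, -1], [0, 0, 0, 0, -1], [0, 0, 0, 0, -1]],
])

```text
t: 2.18
position: [0.4662, 0.0941, 0.0486]
ee_rot: [2.165, 2.276, 0.0]
wrist_force: [-0.7, -0.2, 0.5]
opening: -0.001
grasp_force: 0.0
```

Emit:
move_arm([
  [[0, 0, -0.002, 0, -1], [0, 0, 0, 0, -1], [0, 0, 0, 0, -1]],
])

```text
t: 2.43
position: [0.4662, 0.0941, 0.0464]
ee_rot: [2.165, 2.276, 0.0]
wrist_force: [1.1, 0.1, 1.3]
opening: 0.0
grasp_force: 0.5
```

Emit:
move_arm([
  [[0, 0, -0.0015, 0, -1], [0, 0, 0, 0, -1], [0, 0, 0, 0, -1]],
])

```text
t: 2.68
position: [0.4662, 0.0941, 0.0449]
ee_rot: [2.165, 2.276, 0.0]
wrist_force: [-0.4, -0.1, 2.1]
opening: -0.001
grasp_force: 1.4
```

Emit:
move_arm([
  [[0, 0, -0.0015, 0, -1], [0, 0, 0, 0, -1], [0, 0, 0, 0, -1], [0, 0, 0, 0, -1]],
])

```text
t: 3.02
position: [0.4661, 0.0941, 0.0434]
ee_rot: [2.165, 2.276, 0.0]
wrist_force: [0.2, 0.3, 4.4]
opening: -0.002
grasp_force: 2.2
```

Emit:
move_arm([
  [[0, 0, -0.0015, 0, -1], [0, 0, 0, 0, -1], [0, 0, 0, 0, -1], [0, 0, 0, 0, -1]],
])

```text
t: 3.35
position: [0.4663, 0.0942, 0.0425]
ee_rot: [2.165, 2.276, 0.001]
wrist_force: [-3.7, 1.4, 18.6]
opening: -0.001
grasp_force: 9.7
```

Emit:
move_arm([
  [[0, 0, 0.018, 0, -1], [0, 0, 0.018, 0, -1], [0, 0, 0.01, 0, -1], [0.0037, 0.0235, 0, 0, -1], [0.0037, 0.0235, 0, 0, -1], [0, 0, 0, 0, -1], [0, 0, -0.012, 0, -1], [0, 0, -0.008, 0, -1], [0, 0, 0, 0, -1], [0, 0, 0, 0, -1]],
])

```text
t: 4.18
position: [0.4728, 0.1406, 0.0673]
ee_rot: [-2.165, -2.275, 0.002]
wrist_force: [-0.2, -0.6, 0.3]
opening: -0.006
grasp_force: 0.0
```

```bash
python3 - <<'E'
from h import *
s=env.sense(); print(s['position'],s['wrist_force'])
c=cam('scene'); im=c['image'][130:270,180:380]
cv2.imwrite('pics/s2.png',cv2.resize(im,(800,560),interpolation=cv2.INTER_CUBIC)[:,:,::-1])
E
```

```text
[0.47283717 0.14062545 0.06728279] [-0.21683136 -0.57212003  0.28069539]
```

View pics/s2.png

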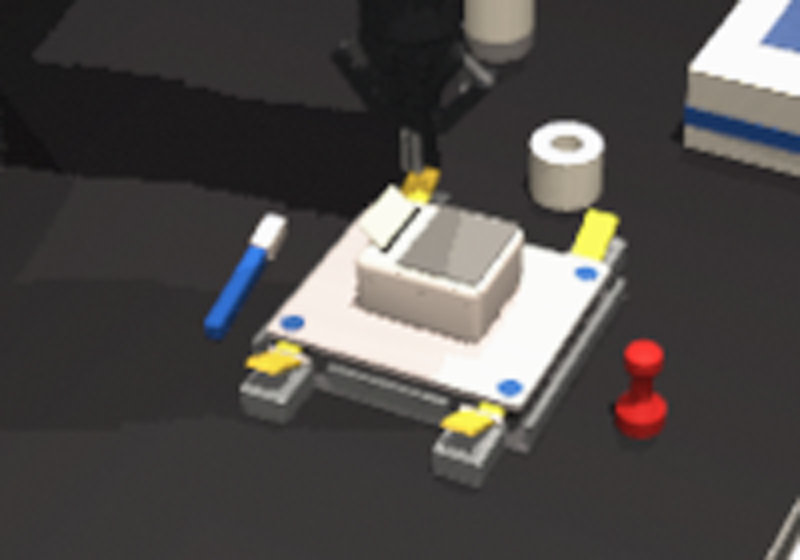

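The picture shows the shut fingers just above the near-left tab (crop about 420,180). The plate is level and the other three tabs stand. I'll press straight down in steps.

Emit:
move_arm([
  [[0, 0, -0.004, 0, -1], [0, 0, -0.004, 0, -1], [0, 0, -0.004, 0, -1], [0, 0, -0.003, 0, -1], [0, 0, -0.003, 0, -1], [0, 0, 0, 0, -1], [0, 0, 0, 0, -1]],
])

```text
t: 4.82
position: [0.4733, 0.141, 0.0496]
ee_rot: [-2.165, -2.276, 0.001]
wrist_force: [-0.0, 0.3, -0.5]
opening: -0.002
grasp_force: 0.0
```

Emit:
move_arm([
  [[0, 0, -0.002, 0, -1], [0, 0, -0.002, 0, -1], [0, 0, -0.002, 0, -1], [0, 0, -0.002, 0, -1], [0, 0, 0, 0, -1], [0, 0, 0, 0, -1]],
])

```text
t: 5.32
position: [0.4733, 0.1409, 0.0415]
ee_rot: [2.165, 2.276, -0.001]
wrist_force: [-0.2, 0.1, -0.5]
opening: -0.002
grasp_force: 0.1
```

Emit:
move_arm([
  [[0, 0, -0.001, 0, -1], [0, 0, -0.001, 0, -1], [0, 0, 0, 0, -1], [0, 0, 0, 0, -1]],
])

```text
t: 5.65
position: [0.4733, 0.141, 0.0399]
ee_rot: [-2.165, -2.276, 0.0]
wrist_force: [-2.6, -0.0, 6.9]
opening: -0.002
grasp_force: 3.6
```

Emit:
move_arm([
  [[0, 0, -0.001, 0, -1], [0, 0, 0, 0, -1], [0, 0, 0, 0, -1]],
])

```text
t: 5.9
position: [0.4734, 0.141, 0.0396]
ee_rot: [2.165, 2.276, 0.0]
wrist_force: [-7.1, -1.1, 22.9]
opening: 0.002
grasp_force: 11.5
```

Emit:
move_arm([
  [[0, 0, 0.01, 0, -1], [0, 0, 0.04, 0, -1], [0, 0, 0.04, 0, -1], [0, 0, 0.04, 0, -1], [0, 0, 0.04, 0, -1], [-0.02, 0.035, 0, 0, -1], [-0.02, 0.035, 0, 0, -1], [-0.02, 0.035, 0, 0, -1], [-0.02, 0.035, 0, 0, -1], [0, 0, 0, 0, -1], [0, 0, 0, 0, -1], [0, 0, 0, 0, -1]],
])

```text
t: 6.9
position: [0.3934, 0.2809, 0.2088]
ee_rot: [2.164, 2.277, -0.001]
wrist_force: [-0.5, -0.3, 0.4]
opening: -0.001
grasp_force: 0.0
```

```bash
python3 - <<'E'
from h import *
c=cam('scene'); im=c['image'][130:270,180:380]
cv2.imwrite('pics/s3.png',cv2.resize(im,(800,560),interpolation=cv2.INTER_CUBIC)[:,:,::-1])
for n in('top','scene'):
    c=cam(n)
    m=cv2.inRange(cv2.cvtColor(c['image'],cv2.COLOR_RGB2HSV),(20,110,90),(35,255,255)); N,_,st,ce=cv2.connectedComponentsWithStats(m)
    for i in range(1,N):
        if st[i,4]>25: print(n,st[i],ce[i].round(1))
E
```

```text
top [304 182  14  10 121] [310.4 186.8]
top [220 186  14   9 125] [226.6 190. ]
top [307 238  14   9 125] [313.4 242. ]
top [221 241  15  10 123] [227.9 245.5]
scene [281 175  10   6  41] [285.7 177.3]
scene [323 182  12  13 102] [328.5 187.9]
scene [241 218  14   6  56] [247.3 220.3]
scene [290 233  14   6  58] [296.3 235.4]
```

View pics/s3.png

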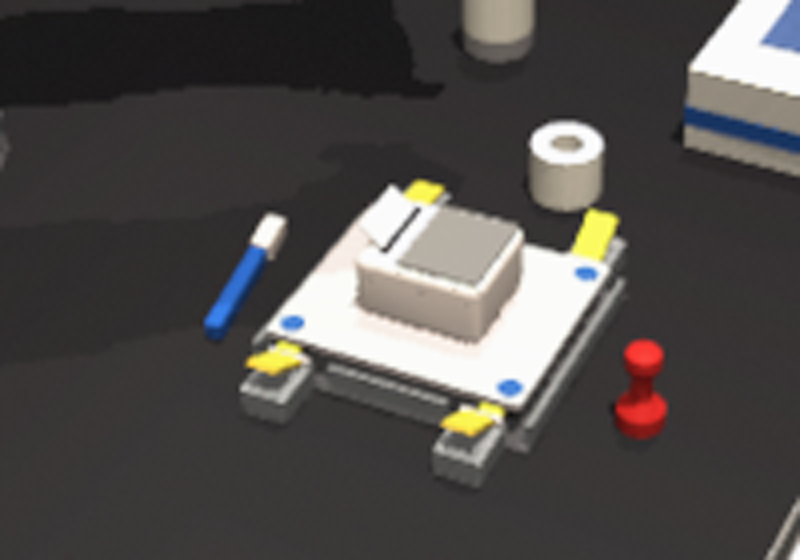

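The near-left tab (crop about 425,190) now lies flat on its ledge. The other three tabs sit at exactly the same pixels as before, and the plate is level.

```bash
python3 -c "
from rig import env
print(env.job_done())"
```

```text
the job is handed in; nothing more can be done
None
```

The loose corner was the near-left one (corner_c), which sank about 5 mm under roughly 6 N. I pressed its shim tab flat, the other three tabs are still standing, and I've handed the job in (it gave no verdict); since corner_c's sink was clear, I didn't press the other three corners.

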